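Lock the hold-down nut of the microscope stand with a jam nut

ROBOT

A 6-joint arm with a two-finger parallel gripper is mounted at the origin on the work surface. World frame = base frame: x ahead of the robot, y to its left, z up, the work surface at z = 0. Lengths are in mm, angles in degrees, forces in N, time in s.
With the tool pointing down it reaches from about 350 to 775 mm from the base axis. Payload 5.5 kg.
Tool frame: the origin (TCP) lies at the very end of the fingers, on their centre line; the grasp point (between the pads) lies 19 mm behind it; z points along the fingers, y is the line along which they close (so a half turn about z gives the same grasp; the last joint's range is limited). The gripper opens to 85 mm and grips with 20 to 120 N. Pads are 22 mm wide; open, the fingers measure 114 mm over their backs; the gripper's body (76 mm by 85 mm) begins 54 mm behind the grasp point. The pads swing forward as they close: fully open they stand 13 mm farther back than shut.
Start: joints at [68.148, 17.945, 2.641, 74.691, 0, 82.002], TCP at [137.707, 558.309, 231.323] pointing down, gripper open.
Joint ranges: [-158.12, 158.12], [-49.38, 96.58], [-58.88, 72.47], [-126.05, 133.96], [-84.25, 85.87], [-180, 180]. Speed limits (degrees/s): [147.25, 147.25, 180, 180, 180, 180].

INTERFACE

Orientations are given as [roll, pitch, yaw] about the fixed x, y, z axes, in that order (R = Rz(yaw) Ry(pitch) Rx(roll)).
In Python, from station import arm gives the robot as it stands.
- The arm moves only by the tool servo_tool, never from a script. Its argument "commands" is text: rows parted by semicolons, each of 7 numbers parted by spaces: the opening, from 0 (shut) to 1 (fully open), then the shift along the tool's x, y, z in a scale on which 1.0 is 300 mm, then the turn, a rotation vector about the tool's x, y, z in fractions of the full range, 1 being 90 degrees. In form: jaw x y z rx ry rz; .... A call has 1 to 5 rows; each row is the pose to reach, as a shift and turn from the pose commanded when the call began, along the tool's axes at that moment; what a row does not reach only later rows make up. A row lasts 1/12 s, in which the tool goes at most 41.7 mm and 7.16 degrees, less where a joint would pass 70% of its speed; a pose out of reach is approached as far as the arm can. A shift or turn number past 1, either way, is cut back to 1. A call with a gripper value outside its range is refused whole. The fingers move at their own pace and stop on an object; "squeeze" is the grip in N (left out, the last holds). Time passes only in rows, so rows that repeat a pose let the fingers close. It gives the time, the measured TCP pose, the force, the opening and the grip force at its end, in the units of the state.
- arm.read_state(): the state, without advancing time (a new reading comes with each control period).
- arm.snapshot(name): name is "side" or "top"; returns (picture, depth): 384x512x3 uint8, red, green, blue; 384x512 float32, mm along the optical axis (not along the pixel's ray), 0 where there is no reading.
- arm.calibration(name): a dict with "K" (3x3 intrinsics, pixels), "R" (3x3) and "t" (3): a world point X has camera coordinates R X + t. Camera axes: x right, y down, z forward; pixel columns grow to the right and rows downward; lengths in mm; the calibration is good to about 2 mm. A picture is of the moment at which its call begins. calibration takes no time and is no camera call.
- arm.sign_off(): hands the job in; it is judged then, once.
The state is a dict: "time": time; "joints": joint angles; "qd": joint speeds; "joint_torque": joint torques, N m; "tcp_pos": TCP position; "orientation": TCP orientation; "wrist_force": force on the tool from outside, world axes, zero at the start; "torque": the same for the moment, N m; "finger_gap": finger opening in mm; "grip_force": force on a finger pad.
Only numpy, scipy, OpenCV 4.12 (cv2) and the standard library are available. Lean on these libraries where they do the work, as an engineer would, in place of code of your own. Each camera call takes 0.05 s, during which the arm holds its last target. There are 200 camera calls.

TASK

The inspection microscope's stand is held to the bench by the threaded stud at its right end; the lower (steel) nut is set just right for the rubber feet and must not be turned round, so lock it with the brass jam nut above it. Put the large spanner flat on the deck around the lower nut, its handle towards the column so that the column keeps it from turning, then run the brass nut down (clockwise) and tighten it against the lower one to about 0.6 newton-metres; past 0.8 newton-metres you would strain the thread. Leave the spanner sitting on the lower nut, let go of everything, and do not push the other things on the bench about.

Things in the scene. Friction and masses are not known exactly. Their poses are not given: they have to be found in the camera images.
- stand: microscope stand, fixed: black deck 170 x 320 mm (x, y), top 26 mm above the bench. Origin at the deck's centre on the bench, z up. Stud at (-30, -100) mm, column at (7, 100) mm in this frame. The column is 24 mm wide, 296 mm tall, with a socket 38 mm wide and 30 mm high round its foot; its camera head, 140 to 310 mm up, is swung out to +y of the column
- stud_foot (a point): point on the stud's axis at deck height. The stud is 20 mm thick, upright, right-hand thread of 4 mm pitch, and its top is 56 mm above this point
- column_foot (a point): point on the column's axis at deck height, 200 mm along the stand's +y and 37 mm along its +x from the stud: a spanner on the lower nut with its handle along +y passes the socket 8 mm clear on its -x side
- lower_nut: steel hex nut on the stud, resting on the deck: 30 mm across flats, 16 mm high. Origin on its axis at its underside, z up; two of its flats face +x and -x of its frame, which starts parallel to the stand's frame. It is only snug: 0.12 N m turns it if nothing holds it
- jam_nut: brass hex nut on the stud above the lower nut, 1.2 to 2.4 mm clear of it; same size, origin and axes as the lower nut. Clockwise from above takes it down 4 mm a turn. It spins easily (0.04 N m) until it meets the lower nut; the torque then climbs to 0.6 N m in about a quarter turn, and it stays tight when let go. A wrist just stopped springs back and reads low: judge on a slow or very short turn
- spanner: large single-ended open spanner, steel, 230 mm long, 9 mm thick, lying flat. Handle 20 mm wide. Origin under the handle near its balance point; +x points along it to the jaw, whose centre is at x = 85 mm; the handle ends at x = -130 mm. z up
- spanner_jaw (a point): centre of the large spanner's jaw at its underside. The jaw is 31.6 mm wide, its mouth flared, open towards the spanner's +x; the prongs reach 17 mm past this point, the throat lies 20 mm behind it; the head is 62 mm wide. Pushed fully home on the nut this point is about 3 mm past the stud's axis
- small_spanner: smaller spanner, 150 mm long with a 14.5 mm jaw: too small for these nuts; leave it where it lies
- spare_nut: loose brass hex nut like the jam nut, standing flat on the bench; leave it alone
- flux_bottle: blue plastic bottle with a white cap, 36 mm wide, 75 mm tall; leave it alone
- solder_spool: grey spool of solder wire, 60 mm wide, 42 mm tall; leave it alone
- circuit_board: green circuit board 90 x 120 mm lying flat; leave it alone
- screwdriver: screwdriver with a red handle lying on the bench; leave it alone
There are look-alikes about, which are no part of the job. What is shaped like the spanner but red is not meant.

How it is judged:
By the outcome, as a careful person would: the job done as asked, in the order asked, and still so for the second after the job is handed in, with the robot touching nothing.
It also fails if it takes over 72 s, if anything falls off the work surface, if the arm or the gripper's body presses on something with over 40 N, if the wrist force passes 120 N, or if a joint passes its speed limit or range.

## Working session

There is one attempt and no reset: what is moved stays moved. The work goes in short steps, Python scripts to look and compute and a tool call to move; the robot and the scene stay as the last step left them, time stands still between calls to the robot, and variables do not carry over. Pictures are saved under pics/ and viewed, at most 10 in all, crops included, and the job is handed in when it is done.

Besides the shell and the picture viewer there is one more tool, called after "Emit:" in YAML: its name, and indented under it one key for each argument. servo_tool: Moves the arm, as the interface text tells. Its arguments: {"type":"object","properties":{"commands":{"type":"string"},"squeeze":{"type":"number"}},"required":["commands"]}

```bash
ls; mkdir -p pics
cat > h.py <<'E'
import numpy as np, cv2
from station import arm
from scipy.spatial.transform import Rotation as Ro
def cal(n):
    c=arm.calibration(n); return np.array(c["K"]),np.array(c["R"]),np.array(c["t"]).ravel()
def ray(n,uv,z):
    K,R,t=cal(n); uv=np.atleast_2d(uv).astype(float)
    d=np.c_[uv,np.ones(len(uv))]@np.linalg.inv(K).T@R; o=-R.T@t
    return o+d*((z-o[2])/d[:,2])[:,None]
def proj(n,X):
    K,R,t=cal(n); p=(np.atleast_2d(X)@R.T+t)@K.T; return p[:,:2]/p[:,2:]
def cloud(n,D):
    K,R,t=cal(n); v,u=np.indices(D.shape)
    c=np.stack([u*D,v*D,D],-1)@np.linalg.inv(K).T
    return (c-t)@R
def save(name,img,box=None,s=1):
    if box: u0,v0,u1,v1=box; img=img[v0:v1,u0:u1]
    cv2.imwrite("pics/"+name,cv2.resize(img[...,::-1],None,fx=s,fy=s,interpolation=cv2.INTER_CUBIC))
E
python3 - <<'E'
from h import *
for n in("top","side"):
    im,D=arm.snapshot(n); np.savez(n+"0.npz",im=im,D=D); save(n+"0.png",im,s=1.5)
    K,R,t=cal(n); print(n,K.round(1).tolist(),(-R.T@t).round(1),R.round(2).tolist())
print(arm.read_state())
E
```

```text
pics
top [[421.7, 0.0, 256.5], [0.0, 421.7, 194.1], [0.0, 0.0, 1.0]] [ 354.    33.2 1420.3] [[-0.03, -1.0, -0.01], [-0.99, 0.03, -0.11], [0.11, 0.0, -0.99]]
side [[454.4, 0.0, 249.9], [0.0, 454.4, 187.7], [0.0, 0.0, 1.0]] [ 124.6 -911.6  649.4] [[0.92, -0.39, -0.02], [-0.21, -0.43, -0.88], [0.33, 0.81, -0.48]]
{'time': 0.1, 'joints': array([6.81489404e+01, 1.79867906e+01, 2.58483135e+00, 7.46911316e+01,
       5.33025583e-04, 8.20014942e+01]), 'qd': array([ 0.08398179, -0.17057135,  0.22643166, -0.01507623, -0.08677564,
       -0.02101166]), 'joint_torque': array([ 3.49098169e-03, -4.81728065e+01,  2.99243224e+01,  1.27869355e-02,
       -7.62674267e-05, -8.05501031e-06]), 'tcp_pos': array([137.50763926, 557.85559739, 230.50478062]), 'orientation': array([-1.79907889e+02, -1.34811716e-02,  1.66147435e+02]), 'wrist_force': array([-1.02179096,  0.04851765, -0.19601145]), 'torque': array([-0.0129361 ,  0.03543086, -0.01568035]), 'grip_force': 0.0, 'finger_gap': 85.51154129180877}
```

View pics/top0.png

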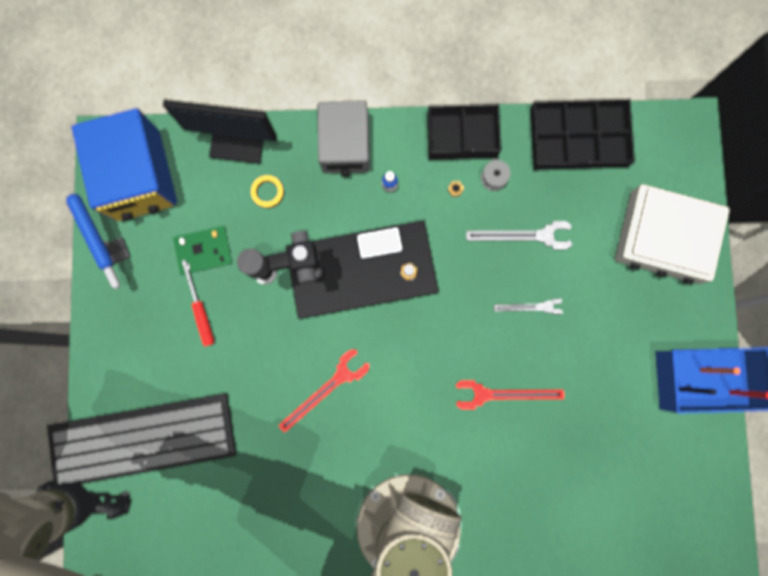

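View pics/side0.png

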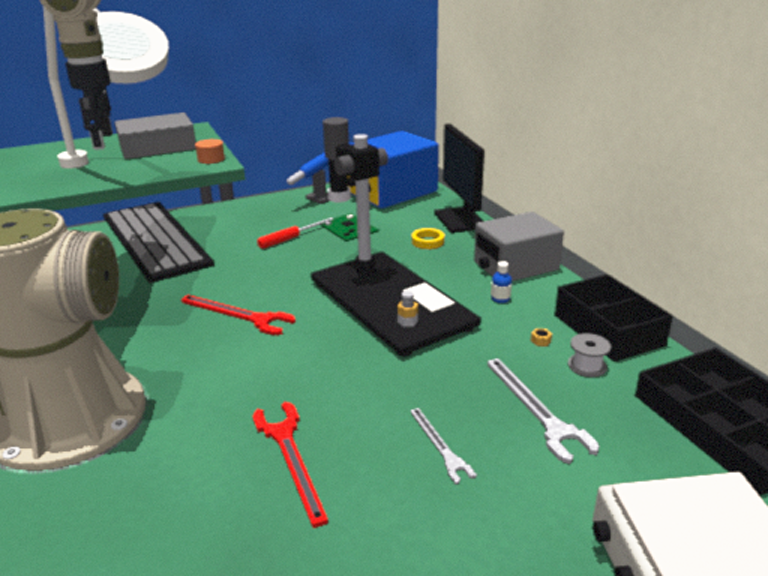

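Pictures in 1.5x pixels. Top view: steel spanners at (520,236), large, and (530,307), small. Red spanners at (325,390) and (510,394). Brass nuts at (408,271), on the stud, and (456,187), the spare. The large steel one, jaw at about (560,236), fits: it's not red and is the longer of the two. I'll measure it and confirm with a crop.

```bash
cat > m.py <<'E'
from h import *
import sys
def spanner(im,n,z,box):
    u0,v0,u1,v1=box; hsv=cv2.cvtColor(im,cv2.COLOR_RGB2HSV)
    m=((hsv[...,1]<60)&(hsv[...,2]>105)).astype(np.uint8); k=np.zeros_like(m);k[v0:v1,u0:u1]=m[v0:v1,u0:u1]
    _,l,st,_=cv2.connectedComponentsWithStats(k); i=1+np.argmax(st[1:,4])
    v,u=np.nonzero(l==i); P=ray(n,np.c_[u,v],z)[:,:2]
    return P,(l==i)
def axis(P,jawdir):
    # handle only: iterative line fit using points in the handle end half
    c=P.mean(0); d=np.linalg.svd(P-c)[2][0]; d*=np.sign(d@jawdir)
    for _ in range(4):
        s=(P-c)@d; q=P[(s>s.min()+6)&(s<s.min()+130)]; c=q.mean(0); e=np.linalg.svd(q-c)[2][0]; d=e*np.sign(e@d)
    s=(P-c)@d; w=(P-c)@np.array([-d[1],d[0]])
    return c,d,s.min(),s.max(),w.min(),w.max()
E
python3 - <<'E'
from m import *
t=np.load("top0.npz");im,D=t["im"],t["D"]
si=np.load("side0.npz")
for n,I,box in(("top",im,(305,140,390,172)),("side",si["im"],(318,230,402,312))):
    P,m=spanner(I,n,7 if n=="top" else 7,box); c,d,a,b,wa,wb=axis(P,np.array([0,-1.]))
    print(n,len(P),"yaw",np.degrees(np.arctan2(d[1],d[0])),"len",b-a,"end",c+a*d,"tip",c+b*d,"w",wa,wb,"origin from tip",c+(b-102)*d,"from end",c+(a+130)*d)
# stand deck
C=cloud("top",D); hsv=cv2.cvtColor(im,cv2.COLOR_RGB2HSV)
k=((hsv[...,2]<60)).astype(np.uint8); k[:, :190]=0;k[:,296:]=0;k[:145]=0;k[214:]=0
r=cv2.minAreaRect(np.argwhere(k)[:,::-1].astype(np.float32)); 
cs,_=cv2.findContours(k,cv2.RETR_EXTERNAL,cv2.CHAIN_APPROX_NONE); cc=max(cs,key=cv2.contourArea)[:,0]
W=ray("top",cc,26)[:,:2].astype(np.float32); r=cv2.minAreaRect(W); print("deck",r, cv2.boxPoints(r).tolist())
gold=lambda I:(lambda h:((h[...,0]>10)&(h[...,0]<28)&(h[...,1]>110)&(h[...,2]>110)))(cv2.cvtColor(I,cv2.COLOR_RGB2HSV))
def cen(n,I,box,M):
    u0,v0,u1,v1=box; v,u=np.nonzero(M[v0:v1,u0:u1]); return np.array([u.mean()+u0,v.mean()+v0]),len(u)
g=cen("top",im,(260,170,285,190),gold(im)); print("gold top",g,ray("top",g[0],60))
v,u=np.nonzero(gold(si["im"])[190:222,258:285]); print("side gold bbox",u.min()+258,u.max()+258,v.min()+190,v.max()+190)
S=C[170:190,262:284].reshape(-1,3); q=S[(S[:,2]>75)&(S[:,2]<95)]; print("stud top depth",len(q),q.mean(0),"med z deck",np.median(C[195:205,240:260,2]),"bench",np.median(C[210:225,250:300,2]))
CS=cloud("side",si["D"]); q=CS[190:222,258:285].reshape(-1,3); q=q[(q[:,2]>44)&(q[:,2]<84)]; print("side pts",len(q),np.median(q,0))
a=cv2.resize(im[135:220,250:400][...,::-1],None,fx=5,fy=5,interpolation=cv2.INTER_CUBIC)
cv2.imwrite("pics/crop1.png",a)
E
```

```text
top 674 yaw -91.49116160401816 len 240.74696923476534 end [ 637.62876558 -147.84348491] tip [ 631.36386937 -388.50892545] w -32.91449194478277 32.808654481056486 origin from tip [ 634.01818903 -286.54346764] from end [ 634.24580915 -277.79946055]
side 1029 yaw -90.87408672650191 len 245.43255668838736 end [ 637.58563118 -146.18488349] tip [ 633.84153308 -391.58888022] w -36.066268942591904 31.10315417900412 origin from tip [ 635.39755324 -289.60074953] from end [ 635.60246823 -276.16975593]
deck ((573.9752807617188, 196.49960327148438), (130.7703399658203, 105.81074523925781), 80.68843078613281) [[511.1875, 140.5362548828125], [615.60400390625, 123.4157485961914], [636.7630615234375, 252.46295166015625], [532.3465576171875, 269.5834655761719]]
gold top (array([271.70967742, 182.41935484]), 31) [[544.6755876  -13.16947235  60.        ]]
side gold bbox 265 278 201 211
stud top depth 33 [548.95710598 -13.95011611  82.20396827] med z deck 25.995108137561274 bench 1.0131483404527593
side pts 177 [545.94411727 -21.57107574  62.40069891]
```

View pics/crop1.png

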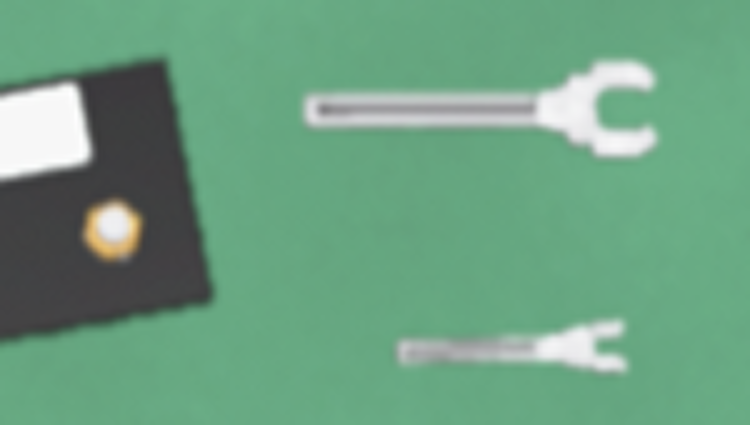

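Crop: the large silver spanner at (480,110) is the one meant, with its jaw opening right. The small one at (515,355) isn't it, and the brass nut on the stud is at (113,228). Next I'll fit the deck better and work out the first move.

```bash
cat >> h.py <<'E'
def to(x,y,z,yaw=None,p=None):
    s=arm.read_state(); P=np.array(s["tcp_pos"]); o=s["orientation"]; T=Ro.from_euler("xyz",o,degrees=True)
    if p is not None: P,T=np.array(p[:3],float),Ro.from_euler("xyz",[180,0,p[3]],degrees=True)
    yaw=o[2] if yaw is None else yaw
    G=Ro.from_euler("xyz",[180,0,yaw],degrees=True)
    print("shift",T.inv().apply(np.array([x,y,z])-P).round(1),"turn",np.degrees((T.inv()*G).as_rotvec()).round(1))
def st():
    s=arm.read_state(); r=lambda k,d=2:np.round(s[k],d).tolist()
    print("t",r("time"),"p",r("tcp_pos",1),"o",r("orientation",1),"j",r("joints",1),"F",r("wrist_force",1),"M",r("torque",3),"gap",r("finger_gap",1),"g",r("grip_force",1))
E
python3 - <<'E'
from m import *
st()
t=np.load("top0.npz");im,D=t["im"],t["D"]; C=cloud("top",D)
sub=np.zeros(D.shape,bool); sub[140:220,185:300]=1
m=sub&(C[...,2]>19)&(C[...,2]<33)&(D>0)
W=ray("top",np.argwhere(m)[:,::-1],26)[:,:2].astype(np.float32)
r=cv2.minAreaRect(W); print(m.sum(),r)
# line fit on robot-facing long edge using dark->green transition per column (value channel)
hsv=cv2.cvtColor(im,cv2.COLOR_RGB2HSV); sat=hsv[...,1].astype(float)
def edge(cols,rows,asc):
    pts=[]
    for u in cols:
        g=im[rows[0]:rows[1],u,1].astype(float); dg=np.abs(np.diff(g)); i=int(np.argmax(dg)); w=dg[max(0,i-2):i+3]; 
        pts.append((u,rows[0]+np.sum(w*np.arange(max(0,i-2),max(0,i-2)+len(w)))/w.sum()+.5))
    return np.array(pts)
a=edge(range(205,285),(188,216),1); P=ray("top",a,26)[:,:2]
for _ in range(4):
    c=P.mean(0);d=np.linalg.svd(P-c)[2][0];d*=np.sign(d[1]);w=(P-c)@[d[1],-d[0]];P=P[abs(w)<max(1.5,2*w.std())]
print("near edge",len(P),c,"stand yaw",np.degrees(np.arctan2(-d[0],d[1])),w.std())
b=[]
for v in range(152,192):
    g=im[v,272:300,1].astype(float);dg=np.abs(np.diff(g));i=int(np.argmax(dg));w=dg[max(0,i-2):i+3];b.append((272+np.sum(w*np.arange(max(0,i-2),max(0,i-2)+len(w)))/w.sum()+.5,v))
Q=ray("top",b,26)[:,:2]
for _ in range(4):
    c2=Q.mean(0);d2=np.linalg.svd(Q-c2)[2][0];d2*=np.sign(d2[0]);w=(Q-c2)@[-d2[1],d2[0]];Q=Q[abs(w)<max(1.5,2*w.std())]
print("right edge",len(Q),c2,"yaw",np.degrees(np.arctan2(d2[1],d2[0])),w.std())
X=np.linalg.solve(np.c_[d,-d2],c2-c); K=c+X[0]*d; print("corner(-85,-160)",K,"stud from it",K+55*d2+60*d)
for z in (82,): print("stud top px ->",ray("top",[[250+113/5-.4,135+224/5-.4]],82))
to(280,300,231,140); to(400,-50,200,100,p=(280,300,231,140))
E
```

```text
t 0.1 p [137.5, 557.9, 230.5] o [-179.9, -0.0, 166.1] j [68.1, 18.0, 2.6, 74.7, 0.0, 82.0] F [-1.0, 0.0, -0.2] M [-0.013, 0.035, -0.016] gap 85.5 g 0.0
4097 ((562.5216064453125, 89.0467529296875), (170.33631896972656, 319.0643310546875), 9.261738777160645)
near edge 80 [479.00715972  78.03620638] stand yaw 9.128281821538978 0.5715124412405965
right edge 33 [591.14930524 -68.36847144] yaw 9.214903203241066 0.24137220341998167
corner(-85,-160) [504.78286791 -82.37983698] stud from it [549.55434661 -14.33211286]
stud top px -> [[551.31634166 -14.28091446  82.        ]]
shift [-2.001e+02 -2.162e+02 -2.000e-01] turn [-0.1  0.  26.1]
shift [-316.9 -191.    31. ] turn [ 0. -0. 40.]
```

The manual's scale: shifts go in shares of 300 mm and turns go in shares of 90 degrees. Converting my numbers, -151 mm is -0.5033, -140 mm is -0.4667.

Emit:
servo_tool:
  commands: "1 -0.4667 -0.5033 0 0 0 0;1 -0.4667 -0.5033 0 0 0 0;1 -0.4667 -0.5033 0 0 0 0;1 -0.4667 -0.5033 0 0 0 0;1 -0.4667 -0.5033 0 0 0 0"
  squeeze: 100

```text
time: 0.52
tcp_pos: [237.6, 376.2, 230.8]
orientation: [-180.0, -0.0, 166.2]
wrist_force: [1.6, 0.0, 0.8]
finger_gap: 84.8
grip_force: 0.0
```

In the tool's units: -65 mm is -0.2167, -60 mm is -0.2.

Emit:
servo_tool:
  commands: "1 -0.2 -0.2167 0 0 0 0;1 -0.2 -0.2167 0 0 0 0;1 -0.2 -0.2167 0 0 0 0"

```text
time: 0.77
tcp_pos: [282.0, 296.0, 231.0]
orientation: [-179.9, 0.1, 165.8]
wrist_force: [-0.3, 0.1, -0.7]
finger_gap: 85.0
grip_force: 0.0
```

In the tool's units: -155 mm is -0.5167, -100 mm is -0.3333.

Emit:
servo_tool:
  commands: "1 -0.3333 -0.5167 0 0 0 0;1 -0.3333 -0.5167 0 0 0 0;1 -0.3333 -0.5167 0 0 0 0;1 -0.3333 -0.5167 0 0 0 0;1 -0.3333 -0.5167 0 0 0 0"

```text
time: 1.18
tcp_pos: [340.9, 123.2, 231.2]
orientation: [-179.9, 0.0, 166.0]
wrist_force: [0.7, 0.1, 0.4]
finger_gap: 85.6
grip_force: 0.0
```

In the tool's units: -155 mm is -0.5167, -100 mm is -0.3333, 35 degrees is 0.3889.

Emit:
servo_tool:
  commands: "1 -0.3333 -0.5167 0 0 0 0.3889;1 -0.3333 -0.5167 0 0 0 0.3889;1 -0.3333 -0.5167 0 0 0 0.3889;1 -0.3333 -0.5167 0 0 0 0.3889;1 -0.3333 -0.5167 0 0 0 0.3889"

```text
time: 1.6
tcp_pos: [401.6, -52.0, 231.1]
orientation: [180.0, 0.1, 130.6]
wrist_force: [0.4, 0.0, 0.7]
finger_gap: 85.2
grip_force: 0.0
```

```bash
python3 -c "
from h import *
st(); to(634.9,-257,60,88.7)"
```

```text
t 1.6 p [401.6, -52.0, 231.1] o [180.0, 0.1, 130.6] j [-18.7, -1.0, -19.9, 71.0, -0.0, 30.7] F [0.4, 0.0, 0.7] M [0.038, 0.023, 0.003] gap 85.2 g 0.0
shift [-307.2   43.7  171.7] turn [ 0.   0.1 41.9]
```

In the tool's units: -180 mm is -0.6, 60 mm is 0.2.

Emit:
servo_tool:
  commands: "1 -0.6 0.04 0.2 0 0 0;1 -0.6 0.04 0.2 0 0 0;1 -0.6 0.04 0.2 0 0 0;1 -0.6 0.04 0.2 0 0 0;1 -0.6 0.04 0.2 0 0 0"

```text
time: 2.02
tcp_pos: [529.7, -178.4, 168.9]
orientation: [-180.0, -0.0, 131.1]
wrist_force: [0.4, 0.5, 0.6]
finger_gap: 85.5
grip_force: 0.0
```

In the tool's units: -152 mm is -0.5067, 90 mm is 0.3, 35 degrees is 0.3889.

Emit:
servo_tool:
  commands: "0.6 -0.5067 0.0333 0.3 0 0 0.3889;0.6 -0.5067 0.0333 0.3 0 0 0.3889;0.6 -0.5067 0.0333 0.3 0 0 0.3889;0.6 -0.5067 0.0333 0.3 0 0 0.3889;0.6 -0.5067 0.0333 0.3 0 0 0.3889"

```text
time: 2.43
tcp_pos: [636.2, -286.1, 74.7]
orientation: [-179.8, -0.1, 95.7]
wrist_force: [-0.6, 0.3, 0.1]
finger_gap: 51.3
grip_force: 0.0
```

```bash
python3 -c "
from h import *
st(); to(634.6,-290,25,88.7)"
```

```text
t 2.43 p [636.2, -286.1, 74.7] o [-179.8, -0.1, 95.7] j [-30.8, 36.0, 8.9, 63.1, -0.0, 53.5] F [-0.6, 0.3, 0.1] M [-0.003, 0.025, -0.017] gap 51.3 g 0.0
shift [-3.8 -1.8 49.7] turn [-0.2 -0.1  7. ]
```

In the tool's units: 72 mm is 0.24, -3.8 mm is -0.0127, 7 degrees is 0.0778.

Emit:
servo_tool:
  commands: "0.55 -0.0127 -0.006 0.1167 0 0 0.0778;0.55 -0.0127 -0.006 0.2 0 0 0.0778;0.55 -0.0127 -0.006 0.24 0 0 0.0778;0.55 -0.0127 -0.006 0.24 0 0 0.0778"

```text
time: 2.77
tcp_pos: [631.0, -285.6, 4.7]
orientation: [-179.6, -0.2, 89.2]
wrist_force: [-1.0, -0.7, 0.9]
finger_gap: 46.9
grip_force: 0.0
```

```bash
python3 -c "
from h import *
st(); to(634.6,-290,2,88.7)"
```

```text
t 2.77 p [631.0, -285.6, 4.7] o [-179.6, -0.2, 89.2] j [-31.0, 38.9, 3.5, 55.1, 0.0, 59.8] F [-1.0, -0.7, 0.9] M [0.001, 0.033, -0.0] gap 46.9 g 0.0
shift [-4.4  3.7  2.6] turn [-0.4 -0.2  0.5]
```

In the tool's units: -3 mm is -0.01, 2 mm is 0.0067.

Emit:
servo_tool:
  commands: "0.55 -0.01 0.01 0.0067 0 0 0;0.55 -0.01 0.01 0.0067 0 0 0;0.2 -0.01 0.01 0.0067 0 0 0;0.2 -0.01 0.01 0.0067 0 0 0;0.1 -0.01 0.01 0.0067 0 0 0"

```text
time: 3.18
tcp_pos: [636.9, -291.3, 9.4]
orientation: [179.9, 0.1, 89.1]
wrist_force: [-4.1, -0.0, 6.3]
finger_gap: 10.9
grip_force: 2.8
```

Emit:
servo_tool:
  commands: "0 0 0 0 0 0 0;0 0 0 0 0 0 0;0 0 0 0 0 0 0;0 0 0 0 0 0 0;0 0 0 0 0 0 0"

```text
time: 3.6
tcp_pos: [637.2, -291.1, 9.1]
orientation: [179.9, 0.1, 89.1]
wrist_force: [-1.5, 0.1, 6.2]
finger_gap: -0.4
grip_force: 3.3
```

```bash
python3 -c "
from h import *
st()"
```

```text
t 3.6 p [637.2, -291.1, 9.1] o [179.9, 0.1, 89.1] j [-31.1, 39.0, 4.4, 55.3, -0.0, 59.7] F [-1.5, 0.1, 6.2] M [0.023, 0.476, 0.034] gap -0.4 g 3.3
```

In the tool's units: -25 mm is -0.0833, -15 mm is -0.05.

Emit:
servo_tool:
  commands: "0.1 0 0 -0.05 0 0 0;0.4 0 0 -0.0833 0 0 0;0.4 0 0 -0.0833 0 0 0;0.4 0 0 -0.0833 0 0 0;0.4 0 0 -0.0833 0 0 0"

```text
time: 4.02
tcp_pos: [636.7, -290.6, 32.1]
orientation: [180.0, -0.0, 89.2]
wrist_force: [0.3, -0.7, -0.4]
finger_gap: 34.4
grip_force: 0.0
```

Run:
```python
from m import *
st()
im,D=arm.snapshot("side"); K=cal("side")
save("s1.png",im,(300,180,420,320),4)
st()
P,m=spanner(im,"side",7,(318,230,402,312)); print(len(P))
a=proj("side",[[634.6,-290,9],[634.6,-147,9],[632,-385,9],[637.2,-291,28]]);print(a.round(1).tolist())
```

```text
t 4.02 p [636.7, -290.6, 32.1] o [180.0, -0.0, 89.2] j [-31.1, 37.9, 5.9, 58.0, 0.0, 59.7] F [0.3, -0.7, -0.4] M [0.008, -0.01, -0.02] gap 34.4 g 0.0
t 4.07 p [636.4, -290.5, 31.7] o [-180.0, -0.0, 89.2] j [-31.1, 37.9, 5.9, 58.0, 0.0, 59.7] F [-1.4, -0.1, 0.1] M [-0.028, 0.009, -0.016] gap 34.1 g 0.0
985
[[361.2, 274.0], [326.3, 239.2], [388.4, 302.4], [363.4, 267.0]]
```

View pics/s1.png

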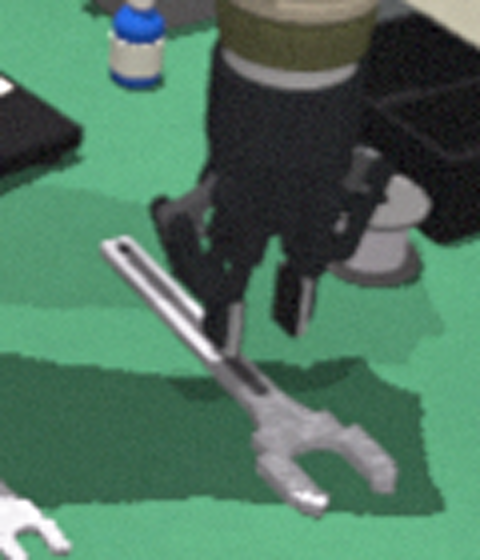

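Side crop: the fingers at (228,340) and (290,325) straddle the handle at (240,370), and the spanner hasn't moved. The tips were too high last time, so I'll go lower with a narrower opening.

In the tool's units: 31 mm is 0.1033, 28 mm is 0.0933.

Emit:
servo_tool:
  commands: "0.4 0 0.0067 0.05 0 0 0;0.4 0 0.0067 0.0933 0 0 0;0.4 0 0.0067 0.1033 0 0 0;0.4 0 0.0067 0.1033 0 0 0;0.4 0 0.0067 0.1033 0 0 0"

```text
time: 4.48
tcp_pos: [638.2, -290.4, 0.6]
orientation: [-179.9, -0.0, 89.1]
wrist_force: [0.2, -0.5, 0.3]
finger_gap: 34.3
grip_force: 0.0
```

Run:
```python
from h import *
st()
```

```text
t 4.48 p [638.2, -290.4, 0.6] o [-179.9, -0.0, 89.1] j [-31.0, 39.7, 4.4, 54.8, 0.0, 59.8] F [0.2, -0.5, 0.3] M [-0.008, -0.041, -0.006] gap 34.3 g 0.0
```

In the tool's units: -3 mm is -0.01.

Emit:
servo_tool:
  commands: "0.3 0 -0.01 0 0 0 0;0.2 0 -0.01 0 0 0 0;0.1 0 -0.01 0 0 0 0;0 0 -0.01 0 0 0 0;0 0 -0.01 0 0 0 0"

```text
time: 4.9
tcp_pos: [635.2, -290.7, 1.6]
orientation: [-180.0, -0.0, 89.1]
wrist_force: [-3.5, 1.3, 2.9]
finger_gap: 16.2
grip_force: 98.5
```

Run:
```python
from h import *
st()
```

```text
t 4.9 p [635.2, -290.7, 1.6] o [-180.0, -0.0, 89.1] j [-31.2, 39.3, 3.9, 54.6, -0.0, 59.7] F [-3.5, 1.3, 2.9] M [0.14, 0.797, 0.022] gap 16.2 g 98.5
```

In the tool's units: -110 mm is -0.3667, -85 mm is -0.2833.

Emit:
servo_tool:
  commands: "0 0 0 -0.0167 0 0 0;0 0 0 -0.0833 0 0 0;0 0 0 -0.1833 0 0 0;0 0 0 -0.2833 0 0 0;0 0 0 -0.3667 0 0 0"

```text
time: 5.32
tcp_pos: [636.2, -290.6, 112.7]
orientation: [179.9, -0.0, 89.2]
wrist_force: [0.0, -0.0, -2.9]
finger_gap: 16.5
grip_force: 98.4
```

Run:
```python
from m import *
st()
to(471,96,111,99.2)
im,D=arm.snapshot("side"); save("s2.png",im,(280,120,420,290),4*.85)
```

```text
t 5.32 p [636.2, -290.6, 112.7] o [179.9, -0.0, 89.2] j [-31.1, 34.7, 12.1, 67.3, 0.0, 59.7] F [0.0, -0.0, -2.9] M [-0.06, -0.075, -0.016] gap 16.5 g 98.4
shift [ 384.2 -170.9    1.6] turn [  0.1  -0.  -10. ]
```

View pics/s2.png

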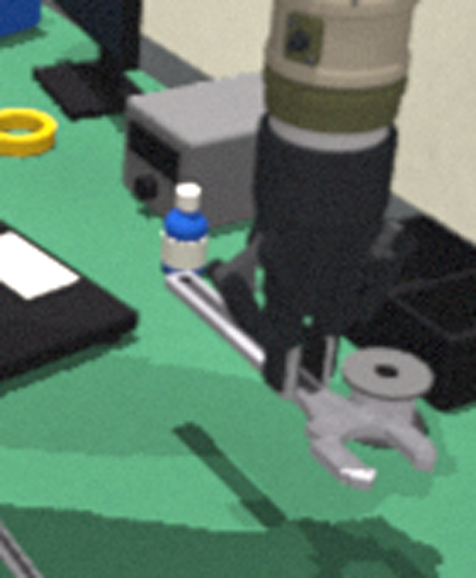

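Side crop: the spanner hangs level in the fingers, handle end at (180,280) and jaw at (390,465). Moving it to the robot side of the stand.

In the tool's units: 185 mm is 0.6167, -82 mm is -0.2733.

Emit:
servo_tool:
  commands: "0 0.6167 -0.2733 0 0 0 0;0 0.6167 -0.2733 0 0 0 0;0 0.6167 -0.2733 0 0 0 0;0 0.6167 -0.2733 0 0 0 0;0 0.6167 -0.2733 0 0 0 0"

```text
time: 5.78
tcp_pos: [554.9, -102.0, 110.5]
orientation: [-180.0, -0.1, 89.2]
wrist_force: [0.1, 1.0, -2.4]
finger_gap: 16.2
grip_force: 98.6
```

Emit:
servo_tool:
  commands: "0 0.6167 -0.2733 0 0 0 0;0 0.6167 -0.2733 0 0 0 0;0 0.6167 -0.2733 0 0 0 0;0 0.6167 -0.2733 0 0 0 0;0 0.6167 -0.2733 0 0 0 0"

```text
time: 6.2
tcp_pos: [475.7, 84.0, 111.0]
orientation: [-180.0, -0.1, 89.2]
wrist_force: [0.3, -0.2, -3.3]
finger_gap: 16.4
grip_force: 98.6
```

In the tool's units: 14 mm is 0.0467, -7 mm is -0.0233, -10 degrees is -0.1111.

Emit:
servo_tool:
  commands: "0 0.0467 -0.0233 0 0 0 -0.0556;0 0.0467 -0.0233 0 0 0 -0.1111;0 0.0467 -0.0233 0 0 0 -0.1111;0 0.0467 -0.0233 0 0 0 -0.1111"

```text
time: 6.53
tcp_pos: [470.7, 96.2, 111.2]
orientation: [180.0, -0.0, 99.1]
wrist_force: [-0.5, -0.2, -3.6]
finger_gap: 16.6
grip_force: 98.6
```

Run:
```python
from m import *
st()
im,D=arm.snapshot("top"); np.savez("top2.npz",im=im,D=D)
im2,D2=arm.snapshot("side"); np.savez("side2.npz",im=im2,D=D2)
a=cv2.resize(im[120:250,170:330],(640,520),interpolation=cv2.INTER_CUBIC); b=cv2.resize(im2[130:270,180:320],(520,520),interpolation=cv2.INTER_CUBIC)
c=np.hstack([a,b]); save("c2.png",cv2.resize(c,None,fx=.68,fy=.68,interpolation=cv2.INTER_AREA))
```

```text
t 6.53 p [470.7, 96.2, 111.2] o [180.0, -0.0, 99.1] j [2.0, 11.8, -23.2, 55.0, 0.0, 82.9] F [-0.5, -0.2, -3.6] M [-0.073, 0.002, 0.036] gap 16.6 g 98.6
```

View pics/c2.png

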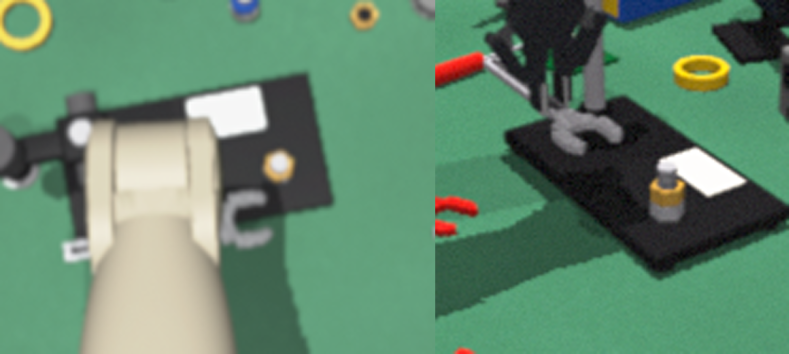

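Left, top view: the jaw is at (247,220) with its prong tips near x=270, the handle end at (75,250), and the jam nut at (280,166). Measuring the jaw from both views.

Run:
```python
from m import *
zt=111.2-1.6+9
t=np.load("top2.npz")["im"].astype(int)
sd=np.load("side2.npz")["im"].astype(int)
def grey(I,lo): return (I.max(-1)-I.min(-1)<28)&(I.max(-1)>lo)
e=np.array([-np.sin(np.radians(9.1)),np.cos(np.radians(9.1))]);f=np.array([e[1],-e[0]])
g=np.array([470.7,96.2])
for n,I,box,lo in(("top",t,(251,188,272,212),85),("topend",t,(190,204,206,216),140),("side",sd,(214,168,250,193),85)):
    m=np.zeros(I.shape[:2],np.uint8);u0,v0,u1,v1=box;m[v0:v1,u0:u1]=grey(I,lo)[v0:v1,u0:u1]
    _,l,s,_=cv2.connectedComponentsWithStats(m);i=1+np.argmax(s[1:,4]);v,u=np.nonzero(l==i)
    P=ray(n[:4] if n!="topend" else "top",np.c_[u,v],zt-2)[:,:2]-g
    a=P@e;w=P@f;print(n,len(u),"along",a.min().round(1),a.max().round(1),"side",w.min().round(1),w.max().round(1))
    if n!="topend":
        k=a<a.min()+16;  q=w[k]; print("  prongs: ",np.percentile(q,[2,98]).round(1)," -side end",a[w<0].min().round(1)," +side end",a[w>0].min().round(1))
    print("  bbox",u.min(),u.max(),v.min(),v.max())
```

```text
top 275 along -98.6 -36.7 side -34.6 33.2
  prongs:  [-31.2  29.2]  -side end -98.6  +side end -97.1
  bbox 251 270 190 211
topend 97 along 99.7 141.0 side -12.6 21.7
  bbox 193 205 204 215
side 300 along -102.7 25.5 side -33.9 35.4
  prongs:  [-31.7  16.8]  -side end -102.7  +side end -96.3
  bbox 221 249 168 190
```

In the tool's units: 60 mm is 0.2, 2.5 mm is 0.0083.

Emit:
servo_tool:
  commands: "0 0.0083 0.1 0 0 0 0;0 0.0083 0.2 0 0 0 0;0 0.0083 0.2 0.0667 0 0 0;0 0.0083 0.2 0.15 0 0 0;0 0.0083 0.2 0.2 0 0 0"

```text
time: 7.05
tcp_pos: [529.5, 106.9, 49.1]
orientation: [-179.9, -0.0, 99.0]
wrist_force: [-0.7, -0.3, -3.2]
finger_gap: 16.5
grip_force: 98.9
```

In the tool's units: 20 mm is 0.0667, 17 mm is 0.0567.

Emit:
servo_tool:
  commands: "0 0 0 0.0333 0 0 0;0 0 0 0.0567 0 0 0;0 0 0 0.0667 0 0 0;0 0 0 0.0667 0 0 0"

```text
time: 7.38
tcp_pos: [529.4, 107.5, 31.1]
orientation: [-180.0, -0.0, 99.1]
wrist_force: [-0.5, -0.0, -3.3]
finger_gap: 16.5
grip_force: 98.9
```

Run:
```python
from m import *
st(); to(529.7,108.2,28.6,99.2)
im2,D2=arm.snapshot("side"); np.savez("side3.npz",im=im2,D=D2)
save("s3.png",im2,(200,130,300,230),5.5)
```

```text
t 7.38 p [529.4, 107.5, 31.1] o [-180.0, -0.0, 99.1] j [3.0, 22.5, -20.8, 46.7, 0.0, 83.9] F [-0.5, -0.0, -3.3] M [-0.018, -0.023, -0.004] gap 16.5 g 98.9
shift [0.6 0.4 2.5] turn [-0.  -0.  -0.1]
```

View pics/s3.png

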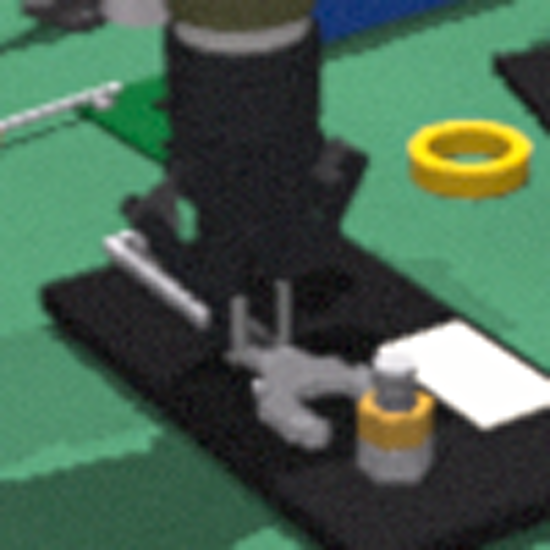

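Side crop: the spanner lies just above the deck, its mouth at (340,410) facing the steel nut at (395,450). Sliding it on along -x of the tool.

In the tool's units: -25 mm is -0.0833, -20 mm is -0.0667.

Emit:
servo_tool:
  commands: "0 0 0.0013 0.0067 0 0 0;0 -0.0333 0.0013 0.0067 0 0 0;0 -0.0667 0.0013 0.0067 0 0 0;0 -0.0833 0.0013 0.0067 0 0 0;0 -0.0833 0.0013 0.0067 0 0 0"

```text
time: 7.85
tcp_pos: [534.4, 81.6, 29.7]
orientation: [179.9, 0.0, 99.0]
wrist_force: [0.2, 0.4, -2.9]
finger_gap: 16.7
grip_force: 99.0
```

In the tool's units: -15 mm is -0.05, -10 mm is -0.0333.

Emit:
servo_tool:
  commands: "0 -0.0167 0 0 0 0 0;0 -0.0333 0 0 0 0 0;0 -0.05 0 0 0 0 0;0 -0.05 0 0 0 0 0"

```text
time: 8.18
tcp_pos: [536.5, 67.3, 29.4]
orientation: [180.0, 0.0, 99.1]
wrist_force: [1.1, -1.6, -2.4]
finger_gap: 16.8
grip_force: 99.0
```

Run:
```python
from m import *
st(); to(537.7,59,28.6,99.2)
im2,D2=arm.snapshot("side"); np.savez("side4.npz",im=im2,D=D2)
save("s4.png",im2,(220,150,300,230),6)
```

```text
t 8.18 p [536.5, 67.3, 29.4] o [180.0, 0.0, 99.1] j [-1.3, 22.6, -20.9, 46.4, -0.0, 79.6] F [1.1, -1.6, -2.4] M [-0.152, -0.169, 0.1] gap 16.8 g 99.0
shift [-8.4 -0.2  0.8] turn [ 0.   0.  -0.1]
```

View pics/s4.png

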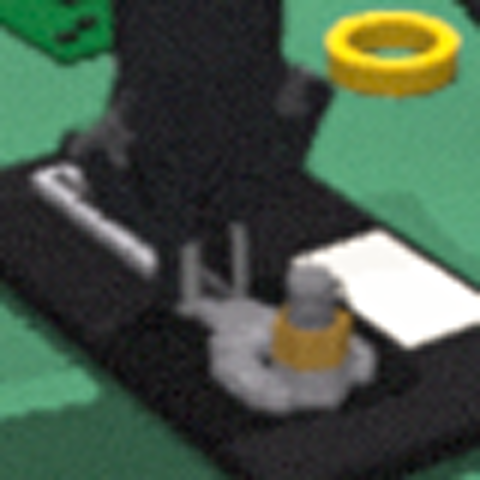

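The jaw straddles the lower nut at (300,365). Pushing home.

In the tool's units: -6 mm is -0.02, -3 mm is -0.01.

Emit:
servo_tool:
  commands: "0 -0.01 0 0 0 0 0;0 -0.02 0 0 0 0 0;0 -0.02 0 0.0017 0 0 0;0 -0.02 0 0.0017 0 0 0"

```text
time: 8.57
tcp_pos: [537.3, 62.2, 28.8]
orientation: [180.0, 0.0, 99.1]
wrist_force: [0.8, -0.0, -2.5]
finger_gap: 16.5
grip_force: 99.0
```

In the tool's units: -3 mm is -0.01, -2 mm is -0.0067.

Emit:
servo_tool:
  commands: "0 -0.0033 0 0 0 0 0;0 -0.0067 0 0 0 0 0;0 -0.01 0 0 0 0 0;0 -0.01 0 0 0 0 0"

```text
time: 8.9
tcp_pos: [537.6, 59.5, 28.8]
orientation: [180.0, -0.0, 99.2]
wrist_force: [2.0, 1.7, -3.0]
finger_gap: 16.3
grip_force: 99.0
```

Run:
```python
from m import *
st(); to(537.7,59,28.6,99.2)
```

```text
t 8.9 p [537.6, 59.5, 28.8] o [180.0, -0.0, 99.2] j [-2.2, 22.7, -20.9, 46.4, 0.0, 78.7] F [2.0, 1.7, -3.0] M [0.193, -0.32, 0.151] gap 16.3 g 99.0
shift [-0.5 -0.   0.2] turn [ 0. -0. -0.]
```

Keep going in small steps until it meets the throat.

In the tool's units: -2 mm is -0.0067, -1 mm is -0.0033.

Emit:
servo_tool:
  commands: "0 -0.0033 0 0 0 0 0;0 -0.0067 0 0 0 0 0;0 -0.0067 0 0 0 0 0"

```text
time: 9.15
tcp_pos: [537.9, 57.5, 28.8]
orientation: [180.0, -0.0, 99.1]
wrist_force: [2.0, 0.9, -3.1]
finger_gap: 16.4
grip_force: 99.0
```

In the tool's units: -2 mm is -0.0067, -1 mm is -0.0033.

Emit:
servo_tool:
  commands: "0 -0.0033 0 0 0 0 0;0 -0.0067 0 0 0 0 0;0 -0.0067 0 0 0 0 0"

```text
time: 9.4
tcp_pos: [538.1, 56.1, 28.8]
orientation: [180.0, -0.1, 99.2]
wrist_force: [1.6, 4.1, -2.2]
finger_gap: 16.5
grip_force: 99.0
```

Run:
```python
from m import *
st(); to(537.7,59,28.6,99.2)
```

```text
t 9.4 p [538.1, 56.1, 28.8] o [180.0, -0.1, 99.2] j [-2.6, 22.7, -20.9, 46.4, 0.1, 78.2] F [1.6, 4.1, -2.2] M [0.872, -0.341, 0.189] gap 16.5 g 99.0
shift [3.  0.  0.2] turn [ 0.  -0.1 -0. ]
```

In the tool's units: -1.5 mm is -0.005, 1 mm is 0.0033.

Emit:
servo_tool:
  commands: "0 -0.005 0 0 0 0 0;0 -0.005 0 0.0033 0 0 0;0 -0.005 0 0.005 0 0 0;0 -0.005 0 0.005 0 0 0"

```text
time: 9.73
tcp_pos: [538.1, 55.8, 28.0]
orientation: [180.0, -0.2, 99.2]
wrist_force: [-0.8, 7.9, 3.8]
finger_gap: 16.4
grip_force: 99.9
```

Run:
```python
from m import *
st(); to(537.7,59,28.6,99.2)
```

```text
t 9.73 p [538.1, 55.8, 28.0] o [180.0, -0.2, 99.2] j [-2.7, 22.7, -21.0, 46.3, 0.2, 78.1] F [-0.8, 7.9, 3.8] M [1.589, 0.168, 0.178] gap 16.4 g 99.9
shift [ 3.2  0.2 -0.6] turn [ 0.  -0.2  0. ]
```

In the tool's units: -35 mm is -0.1167, -10 mm is -0.0333.

Emit:
servo_tool:
  commands: "0.2 0 0 0 0 0 0;0.5 0 0 0 0 0 0;0.5 0 0 0 0 0 0;0.5 0 0 -0.0333 0 0 0;0.5 0 0 -0.1167 0 0 0"

```text
time: 10.15
tcp_pos: [535.4, 53.6, 60.2]
orientation: [-179.6, -0.0, 99.1]
wrist_force: [-0.1, 0.7, -0.4]
finger_gap: 42.8
grip_force: 0.0
```

In the tool's units: -75 mm is -0.25, -60 mm is -0.2.

Emit:
servo_tool:
  commands: "0.6 0 0 -0.1 0 0 0;0.6 0 0 -0.2 0 0 0;0.6 0 0 -0.25 0 0 0;0.6 0 0 -0.25 0 0 0"

```text
time: 10.48
tcp_pos: [541.1, 53.4, 142.4]
orientation: [179.6, 0.1, 99.1]
wrist_force: [0.8, 0.0, 0.6]
finger_gap: 51.5
grip_force: 0.0
```

In the tool's units: -35 degrees is -0.3889.

Emit:
servo_tool:
  commands: "0.6 0 0 0 0 0 -0.3889;0.6 0 0 0 0 0 -0.3889;0.6 0 0 0 0 0 -0.3889;0.6 0 0 0 0 0 -0.3889;0.6 0 0 0 0 0 -0.3889"

```text
time: 10.9
tcp_pos: [537.7, 53.6, 136.9]
orientation: [-179.9, -0.0, 134.5]
wrist_force: [-0.4, 0.4, 1.5]
finger_gap: 51.6
grip_force: 0.0
```

In the tool's units: -35 degrees is -0.3889.

Emit:
servo_tool:
  commands: "0.6 0 0 0 0 0 -0.3889;0.6 0 0 0 0 0 -0.3889;0.6 0 0 0 0 0 -0.3889;0.6 0 0 0 0 0 -0.3889;0.6 0 0 0 0 0 -0.3889"

```text
time: 11.32
tcp_pos: [537.7, 53.6, 136.8]
orientation: [-180.0, -0.1, 169.5]
wrist_force: [0.4, 0.2, -0.4]
finger_gap: 51.5
grip_force: 0.0
```

In the tool's units: -35 degrees is -0.3889.

Emit:
servo_tool:
  commands: "0.6 0 0 0 0 0 -0.3889;0.6 0 0 0 0 0 -0.3889;0.6 0 0 0 0 0 -0.3889;0.6 0 0 0 0 0 -0.3889;0.6 0 0 0 0 0 -0.3889"

```text
time: 11.73
tcp_pos: [537.7, 53.6, 136.8]
orientation: [180.0, -0.1, -155.5]
wrist_force: [0.6, 0.1, -0.3]
finger_gap: 51.1
grip_force: 0.0
```

In the tool's units: -35 degrees is -0.3889.

Emit:
servo_tool:
  commands: "0.6 0 0 0 0 0 -0.3889;0.6 0 0 0 0 0 -0.3889;0.6 0 0 0 0 0 -0.3889;0.6 0 0 0 0 0 -0.3889;0.6 0 0 0 0 0 -0.3889"

```text
time: 12.15
tcp_pos: [537.7, 53.6, 136.8]
orientation: [180.0, -0.1, -120.5]
wrist_force: [-0.5, -1.1, 0.3]
finger_gap: 51.2
grip_force: 0.0
```

In the tool's units: -35 degrees is -0.3889.

Emit:
servo_tool:
  commands: "0.6 0 0 0 0 0 -0.3889;0.6 0 0 0 0 0 -0.3889;0.6 0 0 0 0 0 -0.3889;0.6 0 0 0 0 0 -0.3889;0.6 0 0 0 0 0 -0.3889"

```text
time: 12.57
tcp_pos: [537.7, 53.6, 136.8]
orientation: [179.9, -0.0, -85.5]
wrist_force: [0.3, 1.1, -0.6]
finger_gap: 51.4
grip_force: 0.0
```

In the tool's units: -35 degrees is -0.3889.

Emit:
servo_tool:
  commands: "0.6 0 0 0 0 0 -0.3889;0.6 0 0 0 0 0 -0.3889;0.6 0 0 0 0 0 -0.3889;0.6 0 0 0 0 0 -0.3889;0.6 0 0 0 0 0 -0.3889"

```text
time: 12.98
tcp_pos: [537.7, 53.6, 136.8]
orientation: [179.9, 0.0, -50.5]
wrist_force: [-0.4, 0.3, -0.3]
finger_gap: 51.1
grip_force: 0.0
```

Run:
```python
from m import *
st(); to(549.6,-15,95,-25)
for n in("top","side"):
    im,D=arm.snapshot(n); np.savez(n+"5.npz",im=im,D=D)
im,D=np.load("side5.npz")["im"],np.load("side5.npz")["D"]
save("s5.png",im,(220,140,320,240),5.5)
```

```text
t 12.98 p [537.7, 53.6, 136.8] o [179.9, 0.0, -50.5] j [-2.8, 16.9, -12.4, 60.8, -0.0, -132.3] F [-0.4, 0.3, -0.3] M [0.016, 0.017, -0.021] gap 51.1 g 0.0
shift [60.5 34.3 41.8] turn [  0.1   0.  -25.5]
```

View pics/s5.png

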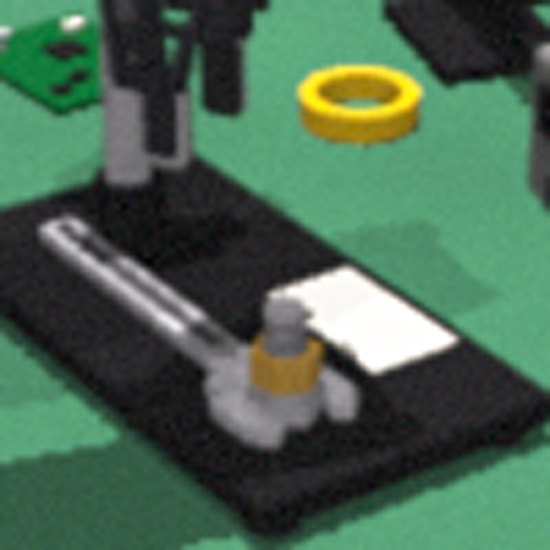

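The spanner sits flat around the steel nut at (280,400), with its handle running to (60,230) past the column foot. Checking the stud's position in the side view.

Run:
```python
from m import *
for n in("side0","side5"):
    im=np.load(n+".npz")["im"]
    h=cv2.cvtColor(im,cv2.COLOR_RGB2HSV); m=(h[...,0]>8)&(h[...,0]<30)&(h[...,1]>110); k=np.zeros_like(m); k[198:216,258:285]=m[198:216,258:285]
    v,u=np.nonzero(k); mid=[(np.nonzero(k[r])[0].min()+np.nonzero(k[r])[0].max())/2 for r in range(v.min()+2,v.max()-1)]
    print(n,len(u),u.min(),u.max(),v.min(),v.max(),np.mean(mid))
    w=[]
    for r in range(194,200):
        g=im[r,258:285].astype(float).mean(-1); x=np.nonzero(g>g.min()+.5*(g.max()-g.min()))[0]+258; w.append((x.min()+x.max())/2)
    print(w)
for X in([549.5,-14.3],[549.8,-16.3],[549.5,-12.3],[547.5,-14.3]): print(X,proj("side",[X+[52],X+[75],X+[82]]).round(1).tolist())
# column check for side-camera bias: deck corner
print("corner(-85,-160) px",proj("side",[[504.8,-82.4,26]]).round(1))
```

```text
side0 103 265 278 201 211 271.42857142857144
[np.float64(276.5), np.float64(276.0), np.float64(276.0), np.float64(276.5), np.float64(279.5), np.float64(280.0)]
side5 93 266 279 201 211 271.7142857142857
[np.float64(276.5), np.float64(276.5), np.float64(278.0), np.float64(280.0), np.float64(279.5), np.float64(280.0)]
[549.5, -14.3] [[270.8, 206.1], [270.8, 198.3], [270.8, 195.9]]
[549.8, -16.3] [[271.3, 206.5], [271.2, 198.6], [271.2, 196.2]]
[549.5, -12.3] [[270.5, 205.8], [270.5, 198.0], [270.4, 195.5]]
[547.5, -14.3] [[270.1, 206.3], [270.1, 198.5], [270.1, 196.1]]
corner(-85,-160) px [[266.2 232.6]]
```

In the tool's units: 60.5 mm is 0.2017, 37 mm is 0.1233, -25.5 degrees is -0.2833.

Emit:
servo_tool:
  commands: "0.6 0.1 0.0567 0 0 0 -0.0778;0.6 0.2017 0.115 0 0 0 -0.1556;0.6 0.2017 0.115 0.0667 0 0 -0.2333;0.6 0.2017 0.115 0.1233 0 0 -0.2833;0.6 0.2017 0.115 0.1233 0 0 -0.2833"

```text
time: 13.5
tcp_pos: [547.2, -15.3, 97.0]
orientation: [179.9, 0.3, -25.5]
wrist_force: [-0.9, -0.4, -0.4]
finger_gap: 51.4
grip_force: 0.0
```

Run:
```python
from m import *
st(); to(549.8,-15,46,-25)
```

```text
t 13.5 p [547.2, -15.3, 97.0] o [179.9, 0.3, -25.5] j [-10.0, 19.6, -14.5, 56.2, -0.0, -164.5] F [-0.9, -0.4, -0.4] M [0.012, 0.007, 0.046] gap 51.4 g 0.0
shift [ 2.5 -1.5 50.9] turn [ 0.1  0.3 -0.5]
```

In the tool's units: 48 mm is 0.16, 40 mm is 0.1333.

Emit:
servo_tool:
  commands: "0.6 0.0017 -0.0017 0 0 0 0;0.6 0.0017 -0.0017 0.0667 0 0 0;0.6 0.0017 -0.0017 0.1333 0 0 0;0.6 0.0017 -0.0017 0.16 0 0 0;0.6 0.0017 -0.0017 0.16 0 0 0"

```text
time: 13.92
tcp_pos: [549.2, -13.8, 51.2]
orientation: [180.0, 0.2, -25.5]
wrist_force: [1.1, 0.1, 0.3]
finger_gap: 51.3
grip_force: 0.0
```

Run:
```python
from m import *
st(); to(549.8,-15,46,-25)
```

```text
t 13.92 p [549.2, -13.8, 51.2] o [180.0, 0.2, -25.5] j [-9.8, 22.2, -17.9, 50.0, -0.0, -164.4] F [1.1, 0.1, 0.3] M [-0.042, -0.027, -0.009] gap 51.3 g 0.0
shift [1.  0.8 5.2] turn [ 0.   0.2 -0.5]
```

In the tool's units: 4.5 mm is 0.015, 0.5 mm is 0.0017.

Emit:
servo_tool:
  commands: "0.6 0.0017 0.0017 0.015 0 0 0;0.45 0.0017 0.0017 0.015 0 0 0;0.3 0.0017 0.0017 0.015 0 0 0;0.2 0.0017 0.0017 0.015 0 0 0;0.1 0.0017 0.0017 0.015 0 0 0"

```text
time: 14.33
tcp_pos: [551.1, -15.7, 49.4]
orientation: [179.9, -0.1, -25.4]
wrist_force: [-3.3, -1.6, 6.4]
finger_gap: 27.5
grip_force: 98.4
```

Run:
```python
from m import *
st(); to(549.8,-15,46,-25)
```

```text
t 14.33 p [551.1, -15.7, 49.4] o [179.9, -0.1, -25.4] j [-9.9, 22.3, -18.0, 49.6, -0.1, -164.5] F [-3.3, -1.6, 6.4] M [-0.452, 0.668, -0.077] gap 27.5 g 98.4
shift [-1.5 -0.1  3.4] turn [ 0.1 -0.1 -0.4]
```

In the tool's units: 0.4 mm is 0.0013, 0.3 mm is 0.001, 35 degrees is 0.3889.

Emit:
servo_tool:
  commands: "0.1 0 0 0 0 0 0.0778;0.1 0 0 0 0 0 0.1556;0.1 0 0 0.0007 0 0 0.2333;0.1 0 0 0.001 0 0 0.3111;0.1 0 0 0.0013 0 0 0.3889"

```text
time: 14.75
tcp_pos: [550.8, -15.9, 49.0]
orientation: [180.0, -0.1, -60.8]
wrist_force: [-3.2, -3.5, 7.3]
finger_gap: 27.7
grip_force: 98.9
```

Run:
```python
from m import *
st()
```

```text
t 14.75 p [550.8, -15.9, 49.0] o [180.0, -0.1, -60.8] j [-9.9, 22.3, -18.1, 49.5, -0.1, -129.2] F [-3.2, -3.5, 7.3] M [-0.623, 0.84, 0.04] gap 27.7 g 98.9
```

In the tool's units: 0.4 mm is 0.0013, 0.3 mm is 0.001, 35 degrees is 0.3889.

Emit:
servo_tool:
  commands: "0.1 0 0 0 0 0 0.0778;0.1 0 0 0 0 0 0.1556;0.1 0 0 0.0007 0 0 0.2333;0.1 0 0 0.001 0 0 0.3111;0.1 0 0 0.0013 0 0 0.3889"

```text
time: 15.17
tcp_pos: [550.5, -16.0, 48.6]
orientation: [-180.0, -0.1, -95.8]
wrist_force: [-4.5, -3.1, 7.8]
finger_gap: 27.6
grip_force: 99.1
```

In the tool's units: 0.4 mm is 0.0013, 0.3 mm is 0.001, 35 degrees is 0.3889.

Emit:
servo_tool:
  commands: "0.1 0 0 0 0 0 0.0778;0.1 0 0 0 0 0 0.1556;0.1 0 0 0.0007 0 0 0.2333;0.1 0 0 0.001 0 0 0.3111;0.1 0 0 0.0013 0 0 0.3889"

```text
time: 15.58
tcp_pos: [550.2, -15.9, 48.2]
orientation: [-179.9, -0.1, -130.8]
wrist_force: [-6.3, -3.3, 8.1]
finger_gap: 27.4
grip_force: 99.1
```

Run:
```python
from m import *
st()
```

```text
t 15.58 p [550.2, -15.9, 48.2] o [-179.9, -0.1, -130.8] j [-10.0, 22.4, -18.2, 49.5, -0.1, -59.2] F [-6.3, -3.3, 8.1] M [-0.342, 1.2, 0.021] gap 27.4 g 99.1
```

In the tool's units: 0.4 mm is 0.0013, 0.3 mm is 0.001, 35 degrees is 0.3889.

Emit:
servo_tool:
  commands: "0.1 0 0 0 0 0 0.0778;0.1 0 0 0 0 0 0.1556;0.1 0 0 0.0007 0 0 0.2333;0.1 0 0 0.001 0 0 0.3111;0.1 0 0 0.0013 0 0 0.3889"

```text
time: 16.0
tcp_pos: [550.1, -15.6, 47.9]
orientation: [-179.9, -0.0, -165.8]
wrist_force: [-5.4, -1.8, 8.3]
finger_gap: 27.6
grip_force: 99.2
```

Run:
```python
from m import *
st()
```

```text
t 16.0 p [550.1, -15.6, 47.9] o [-179.9, -0.0, -165.8] j [-9.9, 22.4, -18.2, 49.4, -0.1, -24.2] F [-5.4, -1.8, 8.3] M [-0.204, 1.198, 0.015] gap 27.6 g 99.2
```

In the tool's units: 0.4 mm is 0.0013, 0.3 mm is 0.001, 35 degrees is 0.3889.

Emit:
servo_tool:
  commands: "0.1 0 0 0 0 0 0.0778;0.1 0 0 0 0 0 0.1556;0.1 0 0 0.0007 0 0 0.2333;0.1 0 0 0.001 0 0 0.3111;0.1 0 0 0.0013 0 0 0.3889"

```text
time: 16.42
tcp_pos: [550.1, -15.2, 47.4]
orientation: [-180.0, -0.0, 159.3]
wrist_force: [-5.8, -0.4, 8.4]
finger_gap: 27.8
grip_force: 99.5
```

Run:
```python
from m import *
st()
```

```text
t 16.42 p [550.1, -15.2, 47.4] o [-180.0, -0.0, 159.3] j [-9.9, 22.4, -18.2, 49.4, -0.0, 10.8] F [-5.8, -0.4, 8.4] M [-0.034, 1.074, 0.075] gap 27.8 g 99.5
```

In the tool's units: 0.2 mm is 0.0007, 21 degrees is 0.2333.

Emit:
servo_tool:
  commands: "0.1 0 0 0 0 0 0.0778;0.1 0 0 0 0 0 0.1556;0.1 0 0 0.0007 0 0 0.2333;0.1 0 0 0.0007 0 0 0.2333"

```text
time: 16.75
tcp_pos: [550.2, -15.1, 47.2]
orientation: [-180.0, 0.0, 138.3]
wrist_force: [-6.4, 0.9, 8.1]
finger_gap: 27.6
grip_force: 98.1
```

Run:
```python
from m import *
st()
```

```text
t 16.75 p [550.2, -15.1, 47.2] o [-180.0, 0.0, 138.3] j [-9.9, 22.4, -18.2, 49.4, -0.0, 31.8] F [-6.4, 0.9, 8.1] M [0.062, 0.963, -0.233] gap 27.6 g 98.1
```

In the tool's units: 0.2 mm is 0.0007, 21 degrees is 0.2333.

Emit:
servo_tool:
  commands: "0.1 0 0 0 0 0 0.0778;0.1 0 0 0 0 0 0.1556;0.1 0 0 0.0007 0 0 0.2333;0.1 0 0 0.0007 0 0 0.2333"

```text
time: 17.08
tcp_pos: [550.4, -15.0, 47.0]
orientation: [180.0, 0.0, 117.3]
wrist_force: [-6.4, -1.0, 8.5]
finger_gap: 27.8
grip_force: 98.1
```

Run:
```python
from m import *
st()
```

```text
t 17.08 p [550.4, -15.0, 47.0] o [180.0, 0.0, 117.3] j [-9.9, 22.4, -18.2, 49.3, -0.0, 52.8] F [-6.4, -1.0, 8.5] M [0.028, 0.917, -0.241] gap 27.8 g 98.1
```

In the tool's units: 0.1 mm is 0.0003, 10 degrees is 0.1111.

Emit:
servo_tool:
  commands: "0.1 0 0 0 0 0 0.0222;0.1 0 0 0 0 0 0.0444;0.1 0 0 0 0 0 0.0667;0.1 0 0 0 0 0 0.0889;0.1 0 0 0.0003 0 0 0.1111"

```text
time: 17.5
tcp_pos: [550.5, -15.0, 47.0]
orientation: [180.0, 0.0, 107.6]
wrist_force: [-5.1, -0.1, 9.2]
finger_gap: 28.0
grip_force: 102.1
```

Run:
```python
from m import *
st()
```

```text
t 17.5 p [550.5, -15.0, 47.0] o [180.0, 0.0, 107.6] j [-9.9, 22.4, -18.2, 49.3, -0.0, 62.5] F [-5.1, -0.1, 9.2] M [-0.048, 0.866, 0.672] gap 28.0 g 102.1
```

In the tool's units: 0.1 mm is 0.0003, 10 degrees is 0.1111.

Emit:
servo_tool:
  commands: "0.1 0 0 0 0 0 0.0222;0.1 0 0 0 0 0 0.0444;0.1 0 0 0 0 0 0.0667;0.1 0 0 0 0 0 0.0889;0.1 0 0 0.0003 0 0 0.1111"

```text
time: 17.92
tcp_pos: [550.6, -14.9, 46.9]
orientation: [180.0, 0.0, 97.6]
wrist_force: [-4.9, -0.1, 8.4]
finger_gap: 27.9
grip_force: 102.9
```

Run:
```python
from m import *
st()
```

```text
t 17.92 p [550.6, -14.9, 46.9] o [180.0, 0.0, 97.6] j [-9.9, 22.4, -18.3, 49.3, -0.0, 72.5] F [-4.9, -0.1, 8.4] M [-0.014, 0.851, 0.887] gap 27.9 g 102.9
```

The second slow turn took it to a reading of 0.89, which may be past the limit. I should have checked between the two turns. Before deciding anything I'll check the reading against the joint torque and with the wrist held.

Run:
```python
from m import *
for i in range(4):
    s=arm.read_state(); print(round(float(s["time"]),3),"Mz",round(float(s["torque"][2]),3),"j6 torque",round(float(s["joint_torque"][5]),3),"qd6",round(float(s["qd"][5]),2),"j6",round(float(s["joints"][5]),2),"o",s["orientation"][2].round(2))
    if i==0: im,D=arm.snapshot("side"); np.savez("side6.npz",im=im)
    if i==1: im,D=arm.snapshot("top"); np.savez("top6.npz",im=im)
    if i==2: arm.snapshot("top")
```

```text
17.917 Mz 0.887 j6 torque 0.394 qd6 23.63 j6 72.46 o 97.64
17.967 Mz 0.52 j6 torque 0.621 qd6 -3.93 j6 72.58 o 97.53
18.017 Mz 0.48 j6 torque 0.691 qd6 -1.23 j6 72.45 o 97.65
18.067 Mz 0.439 j6 torque 0.513 qd6 -0.33 j6 72.42 o 97.68
```

In the tool's units: 0.6 degrees is 0.0067.

Emit:
servo_tool:
  commands: "0.1 0 0 0 0 0 0.0033;0.1 0 0 0 0 0 0.0067"

```text
time: 18.23
tcp_pos: [550.6, -14.9, 46.9]
orientation: [180.0, 0.0, 97.1]
wrist_force: [-3.8, -0.2, 7.6]
finger_gap: 27.9
grip_force: 102.4
```

Run:
```python
from m import *
s=arm.read_state(); print(round(float(s["time"]),3),"Mz",round(float(s["torque"][2]),3),"j6 torque",round(float(s["joint_torque"][5]),3),"qd6",round(float(s["qd"][5]),2),"j6",round(float(s["joints"][5]),2),"o",s["orientation"][2].round(2))
# spanner handle line in side view: before (side5, untightened) and now
for n in("side5","side6"):
    I=np.load(n+".npz")["im"].astype(int); g=(I.max(-1)-I.min(-1)<30)&(I.max(-1)>110)
    m=np.zeros(g.shape,np.uint8); m[176:206,224:258]=g[176:206,224:258]
    _,l,q,_=cv2.connectedComponentsWithStats(m);i=1+np.argmax(q[1:,4]);v,u=np.nonzero(l==i);P=ray("side",np.c_[u,v],33)[:,:2]
    c=P.mean(0);d=np.linalg.svd(P-c)[2][0];d*=np.sign(d[1]);print(n,len(u),c.round(1),"dir",np.degrees(np.arctan2(d[1],d[0])).round(2))
```

```text
18.233 Mz 0.731 j6 torque 0.662 qd6 3.5 j6 73.0 o 97.1
side5 181 [527.9 121.3] dir 98.99
side6 183 [534.6 123.6] dir 95.43
```

Judged on a slow turn (3.5°/s), it reads 0.73 N·m, so the 0.89 came from turning fast. The spanner has swung about 3.5° to rest against the column. I'll stop tightening here and let go.

In the tool's units: -30 mm is -0.1, -10 mm is -0.0333.

Emit:
servo_tool:
  commands: "0.3 0 0 0 0 0 0;0.6 0 0 0 0 0 0;0.6 0 0 0 0 0 0;0.6 0 0 -0.0333 0 0 0;0.6 0 0 -0.1 0 0 0"

```text
time: 18.65
tcp_pos: [549.1, -14.8, 74.0]
orientation: [-179.8, -0.1, 97.0]
wrist_force: [0.7, 0.1, -0.5]
finger_gap: 51.1
grip_force: 0.0
```

In the tool's units: -100 mm is -0.3333, -70 mm is -0.2333.

Emit:
servo_tool:
  commands: "0.6 0 0 -0.1167 0 0 0;0.6 0 0 -0.2333 0 0 0;0.6 0 0 -0.3333 0 0 0;0.6 0 0 -0.3333 0 0 0;0.6 0 0 -0.3333 0 0 0"

```text
time: 19.07
tcp_pos: [552.7, -15.4, 178.4]
orientation: [179.7, 0.1, 97.0]
wrist_force: [0.1, -0.3, -0.5]
finger_gap: 51.4
grip_force: 0.0
```

Run:
```python
from m import *
st()
im,D=arm.snapshot("side"); save("s7.png",im,(210,140,310,240),5.5)
```

```text
t 19.07 p [552.7, -15.4, 178.4] o [179.7, 0.1, 97.0] j [-9.9, 16.4, -7.0, 66.3, 0.0, 73.0] F [0.1, -0.3, -0.5] M [0.057, 0.01, 0.028] gap 51.4 g 0.0
```

View pics/s7.png

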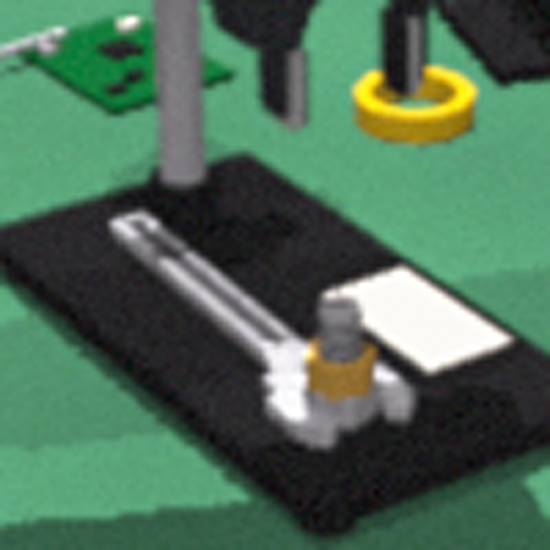

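The spanner lies flat round the lower nut at (335,405), its handle running to (135,225) at the column foot. The brass nut at (343,370) is down on the lower one, and the gripper is well clear above. Handing in.

```bash
python3 -c "
from station import arm
print(arm.sign_off())"
```

```text
the job is handed in; nothing more can be done
None
```

The job is handed in: the spanner is on the lower nut with its handle at the column, and the brass nut is jammed to about 0.7 N·m on a slow turn, a little over the 0.6 asked; a faster turn just before briefly read 0.89, which I put down to speed but can't rule out as a short overshoot past 0.8.

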